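# Uncover the press nest and scrape it clean

## Robot

A 6-joint arm with a two-finger parallel gripper is mounted at the origin on the work surface. World frame = base frame: x ahead of the robot, y to its left, z up, the work surface at z = 0. Lengths are in mm, angles in rad, forces in N, time in s.
With the tool pointing down it reaches from about 300 to 775 mm from the base axis. Payload 14.6 kg.
Tool frame: the origin (TCP) lies on the centre line of the jaws, within the pads' length; the fingertips stand 19 mm ahead of it and the grasp point (between the pads) is the TCP (bot.tip_reach is the distance from the TCP to the fingertips, in mm); z points along the fingers, y is the line along which they close (so a half turn about z gives the same grasp; the last joint's range is limited). The gripper opens to 85 mm and grips with 20 to 120 N. Pads are 22 mm wide; open, the fingers measure 114 mm over their backs; the gripper's body (76 mm by 85 mm) begins 54 mm behind the grasp point. The pads swing forward as they close: fully open they stand 13 mm farther back than shut.
Start: joints at [-1.325, 0.3, 1.521, -0, 1.321, -0.067], TCP at [169.241, -523.304, 250.281] pointing down, gripper open.
Joint ranges: [-3.03, 3.03], [-0.79, 2.21], [0.23, 2.52], [-1.04, 4.18], [0, 3.07], [-2.55, 2.55]. Speed limits (rad/s): [2.22, 2.22, 2.57, 3.14, 3.14, 3.14].

## Interface

Orientations are given as a unit quaternion [w, x, y, z].
In Python, from rig import bot gives the robot as it stands. Calls block until the motion is done:
- bot.move_to(position, orientation): joint-space move of the TCP to a pose.
- bot.servo_line(position, attitude=None, speed=150, until_force=None): straight line of the TCP; attitude=None keeps the orientation; speed is the mean speed in mm/s. With until_force (N) it stops when the force on the tool has changed by that much, and returns True; else False.
- bot.move_joints(angles): joint-space move.
- bot.move_gripper(opening, grip_force=None): finger opening in mm; grip_force is the grip in N (None keeps the last); returns when the fingers have stopped.
- bot.dwell(seconds).
- bot.ik(position, orientation): joint angles nearest the present ones, or None.
- bot.read_state(): the state.
- bot.read_camera(name): name is "scene" or "top" or "wrist"; returns a dict with "image" (384x512x3 uint8, blue, green, red), "depth" (384x512 float32, mm along the optical axis (not along the pixel's ray), 0 where there is no reading), "fovy" (degrees; the focal length in pixels is half the picture's height over the tangent of half this angle, whatever the lens; pixels are square), "cx", "cy" (the principal point, pixels), "k1" (the pictures are not rectified: a ray, as slopes to the right and down, at radius r is drawn at 1 + k1 r^2 times it, then the intrinsics apply), "eye" and "attitude" of the camera in the world; the wrist camera has in their place "mount" (4x4, takes a point from camera to tool coordinates, whose origin is the TCP and whose axes are the flange's). Camera axes: x right, y down, z forward; pixel columns grow to the right and rows downward; lengths in mm; the calibration is good to about 2 mm. A picture is of the moment at which its call begins: read the wrist's pose just before it.
A pose or a line that the arm cannot do raises bot.MotionError and nothing moves.
- bot.finish_job(): hands the job in; it is judged then, once.
The state is a dict: "clock": time; "joint_positions": joint angles; "qvel": joint speeds; "effort": joint torques, N m; "ee_pos": TCP position; "tool_rot": TCP orientation; "ft_force": force on the tool from outside, world axes, zero at the start; "moment": the same for the moment, N m; "grip_width": finger opening in mm; "grip_force": force on a finger pad.
Only numpy, scipy, OpenCV 4.12 (cv2) and the standard library are available. Lean on these libraries where they do the work, as an engineer would, in place of code of your own. Each camera call takes 0.05 s, during which the arm holds its last target. There are 200 camera calls.

## Task

Lift the orange cover off the press nest by its black knob and set it down gently, knob up, in the middle of the pink foam pad. Then take the scraper by its yellow handle, press it down at the closed back end of the nest until the sprung plate gives a little (never so hard that it bottoms out), and keeping the plate pressed, sweep all the white trimmings off the open front edge into the blue catch tray. Put the scraper back standing in its grey rest; keep the fingers off the trimmings and leave the other things on the bench alone.

Things in the scene. Friction and masses are not known exactly. Their poses are not given: they have to be found in the camera images.
- station: Press nest, fixed to the table. Origin: on the table under the housing's middle; z up; +x to the closed back end, -x to the open front with the blue tray. Housing 160 (x) x 146 (y) mm; side and back walls 8 mm thick, tops at z = 70 mm; channel 130 mm wide, back wall's inner face at x = +72 mm. Its floor, the dark sprung plate, runs from x = -82 mm (open front edge) to +71 mm, 127 mm wide.
- tray (a point): Middle of the floor of the blue catch tray, part of the station, in front of the plate's open edge; axes as the station's. The tray takes x = +58 to -60 mm from here, 146 mm wide over 5 mm walls; floor 5 mm, rim 34 mm above the table.
- plate (a joint): How far the sprung plate is pressed down, m: 0 at rest, 0.010 bottomed out (keep below 0.0085; over 0.001 counts as pressed). It gives from about 2 N on, then 1 mm per 0.9 N. The resting height of its top, 36 to 48 mm above the table, differs every time and is not reported: feel for it (5 N more than in free air is right).
- lid: Orange cover lying loose on the nest's walls, 164 (x) x 150 (y) mm, 0.3 to 0.5 kg. Origin: centre of its lowest plane, the bottom of a locating lip (8 mm high, 138 x 124 mm, hanging inside the walls with 3 mm play at the sides); the orange slab is z = 8 to 15 mm. Lift it straight up at first. z up through the knob.
- knob: Black cylindrical knob fixed to the middle of the cover: 32 mm diameter, 36 mm high. Origin: its foot, on the orange slab (15 mm above the cover's origin); z up.
- pad: Pink foam pad fixed to the table, 190 (x) x 180 (y) x 12 mm, firm; left or right of the nest. Origin: centre of its underside on the table. The cover's middle belongs within 35 mm of the pad's middle.
- scraper: Scraper standing upright in its rest: block 26 (x) x 114 (y) x 44 mm high with a black rubber foot and a flat underside, and on it a yellow handle 20 (x) x 50 (y) mm, from 44 to 90 mm above the origin. Origin: centre of its underside; it is the same either way round. Grip the handle across its 20 mm (along x). Mass about 0.18 kg.
- rest: Grey open tray fixed to the table in which the scraper stands, 70 (x) x 150 (y) x 18 mm, walls and floor 5 mm, on the other side of the nest from the pad. Origin: centre of its underside on the table; the scraper's long side lies along its y.
- chip0: White T-shaped plastic trimming, 36 x 24 x 9 mm, about 12 g; lies loose on the sprung plate under the cover, none reaches beyond x = +17 mm of the station, so there is room for the scraper behind them. Origin: its underside.
- chip1: White T-shaped plastic trimming, 36 x 24 x 9 mm, about 12 g; lies loose on the sprung plate under the cover, none reaches beyond x = +17 mm of the station, so there is room for the scraper behind them. Origin: its underside.
- chip2: White T-shaped plastic trimming, 36 x 24 x 9 mm, about 12 g; lies loose on the sprung plate under the cover, none reaches beyond x = +17 mm of the station, so there is room for the scraper behind them. Origin: its underside.
- chip3: White T-shaped plastic trimming, 36 x 24 x 9 mm, about 12 g; lies loose on the sprung plate under the cover, none reaches beyond x = +17 mm of the station, so there is room for the scraper behind them. Origin: its underside.
- shell0: Bystander, leave alone: white plastic remote shell, 117 x 34 x 12 mm, lying flat. Origin: its underside's middle.
- shell1: Bystander, leave alone: another such white shell. Origin: its underside's middle.
- bottle: Bystander, leave alone: clear bottle with red cap, 60 mm across, 150 mm tall. Origin: its underside's middle.
- tape: Bystander, leave alone: yellow tape roll, 90 mm across, 22 mm high. Origin: its underside's middle.
- driver: Bystander, leave alone: screwdriver lying on the table. Origin: its underside's middle.
- mug: Bystander, leave alone: blue mug, 76 mm across, 90 mm tall. Origin: its underside's middle.
Not all that is in view belongs to the job. There is more than one size of the lid; the job needs the smaller. What is shaped like the scraper but green is not meant.

How it is judged (in metres and radians):
On the way, in this order (a step that is already met when the one before it is completed fails the run):
1. the cover is lifted off the nest by its knob (contact force between the fingers and knob above 1 N and z of lid in the frame of station above 0.08 m), for 0.2 s.
2. the cover lies flat on the pad, knob up, let go (horizontal distance between lid and pad below 0.035 m and z of lid in the frame of pad between 0.008 and 0.016 m and angle between lid's own z axis and vertical below 0.08 rad and linear speed of lid below 0.03 m/s and contact force between the fingers and lid below 0.2 N), for 0.2 s.
3. the held scraper presses the sprung plate down (1 to 8.5 mm) near the closed back end (contact force between the fingers and scraper above 1 N and y of scraper in the frame of station between -0.02 and 0.02 m and value of joint plate between 0.001 and 0.0085 m and x of scraper in the frame of station between 0.015 and 0.075 m), for 0.05 s.
4. the held scraper presses the sprung plate down (1 to 8.5 mm) near the open front edge (contact force between the fingers and scraper above 1 N and y of scraper in the frame of station between -0.02 and 0.02 m and value of joint plate between 0.001 and 0.0085 m and x of scraper in the frame of station between -0.1 and -0.045 m), for 0.05 s.
At the end, for the whole second after the job is handed in: The cover lies flat, knob up, on the pad with its middle within 35 mm of the pad's; all four trimmings lie in the blue catch tray; the scraper stands upright in its rest within 25 mm of its middle; everything is released and at rest (all of step 2 and x of chip0 in the frame of station between -0.2 and -0.083 m and y of chip0 in the frame of station between -0.07 and 0.07 m and z of each of chip0, chip1, chip2, chip3 in the frame of station below 0.034 m and linear speed of each of chip0, chip1, chip2, chip3, scraper below 0.03 m/s and x of chip1 in the frame of station between -0.2 and -0.083 m and y of chip1 in the frame of station between -0.07 and 0.07 m and x of chip2 in the frame of station between -0.2 and -0.083 m and y of chip2 in the frame of station between -0.07 and 0.07 m and x of chip3 in the frame of station between -0.2 and -0.083 m and y of chip3 in the frame of station between -0.07 and 0.07 m and x of scraper in the frame of rest between -0.025 and 0.025 m and y of scraper in the frame of rest between -0.025 and 0.025 m and z of scraper in the frame of rest below 0.012 m and angle between scraper's own z axis and vertical below 0.1 rad); the robot touches nothing.
It fails at once if the sprung plate bottoms out (pressed over 8.5 mm) (value of joint plate above 0.0085 m).
It fails at once if the cover is dropped or banged down (meets the pad faster than 0.3 m/s) (contact force between lid and pad above 0.5 N and linear speed of lid above 0.3 m/s).
It fails at once if the cover is tipped far over (angle between lid's own z axis and vertical above 1 rad).
It fails at once if the fingers touch a trimming (contact force between the fingers and chip0 above 0.3 N or contact force between the fingers and chip1 above 0.3 N or contact force between the fingers and chip2 above 0.3 N or contact force between the fingers and chip3 above 0.3 N).
It fails at once if a bystander is moved over 30 mm (distance of any of shell0, shell1, bottle, tape, driver, mug from where it was at the start of the episode above 0.03 m).
It also fails if it takes over 67 s, if anything falls off the work surface, if the arm or the gripper's body presses on something with over 40 N, if the wrist force passes 120 N, or if a joint passes its speed limit or range.

## Working session

There is one attempt and no reset: what is moved stays moved. The work goes in short steps, each a Python script; the robot and the scene stay as the last script left them, time stands still between calls to the robot, and variables do not carry over. Pictures are saved under pics/ and viewed, at most 10 in all, crops included, and the job is handed in when it is done.

```bash
ls; mkdir -p pics; cat > h.py <<'E'
import numpy as np, cv2
from scipy.spatial.transform import Rotation as R
from rig import bot
def grab(n):
    c=bot.read_camera(n); np.savez('/tmp/%s.npz'%n,**{k:v for k,v in c.items()}); return c
def cloud(c):
    "world xyz for every pixel (fixed cameras)"
    h,w=c['depth'].shape; f=h/2/np.tan(np.radians(float(c['fovy']))/2)
    v,u=np.mgrid[:h,:w].astype(np.float64)
    K=np.array([[f,0,float(c['cx'])],[0,f,float(c['cy'])],[0,0,1]])
    p=cv2.undistortPoints(np.stack([u.ravel(),v.ravel()],1)[:,None],K,np.array([float(c['k1']),0,0,0,0]))[:,0].reshape(h,w,2)
    P=np.dstack([p,np.ones((h,w))])*c['depth'][...,None]
    a=np.array(c['attitude'],float)
    M=a if a.shape==(3,3) else R.from_quat(a[[1,2,3,0]]).as_matrix()
    return P@M.T+np.array(c['eye'])
E
python3 - <<'E'
from h import *
for n in('top','scene'):
    c=grab(n); print({k:v for k,v in c.items() if k not in('image','depth')})
    cv2.imwrite('pics/%s0.png'%n,c['image'])
    P=cloud(c); np.save('/tmp/P%s.npy'%n,P)
print(bot.read_state())
E
```

```text
pics
{'fovy': 42.21921495718023, 'cx': 259.0497460433861, 'cy': 192.04446204408305, 'k1': 0.039943958136082786, 'eye': array([ 352.05283142,   48.83519557, 1404.23012666]), 'attitude': array([ 0.03509632, -0.69641347,  0.7152432 , -0.04694335])}
{'fovy': 47.70811063823598, 'cx': 260.0368522550232, 'cy': 191.137454943044, 'k1': -0.16775502858117053, 'eye': array([1041.83551597,  725.90685632, 1009.56498295]), 'attitude': array([-0.12266261,  0.29100665,  0.88283512, -0.34766531])}
{'clock': 0.1, 'joint_positions': array([-1.32458522e+00,  3.00430550e-01,  1.52154472e+00,  3.81144353e-05,
        1.32073608e+00, -6.66097704e-02]), 'qvel': array([ 0.00044446, -0.00192879,  0.00020137, -0.00045376, -0.00022607,
        0.0001559 ]), 'effort': array([ 1.16839201e-03, -5.44378531e+01, -3.62370872e+01, -9.26511620e-05,
        3.00605367e-03,  5.20859874e-05]), 'ee_pos': array([ 169.20875085, -523.10748779,  249.75893891]), 'tool_rot': array([-5.58746218e-04,  9.87793386e-01,  1.55768784e-01, -3.17745561e-05]), 'ft_force': array([ 0.51454926,  0.14183474, -0.31942162]), 'moment': array([-0.01277529, -0.0040283 , -0.00408962]), 'grip_force': 0.0, 'grip_width': 85.03312402279064}
```

View pics/top0.png

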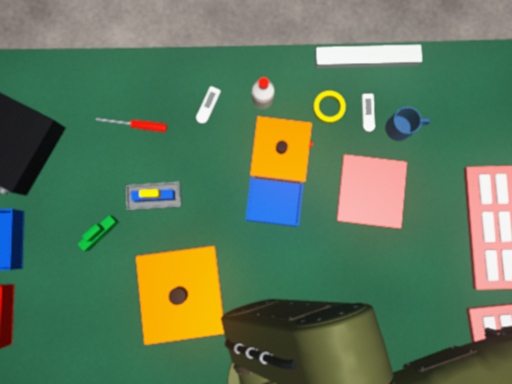

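View pics/scene0.png

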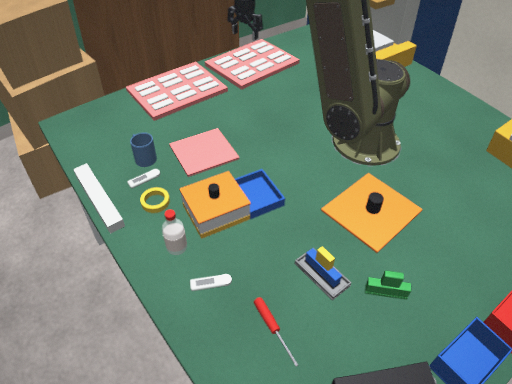

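Top picture: there are two orange covers. The one at (281,147) is smaller and lies on the nest with the tray at (274,201), so it is the right one; the larger, flat on the table at (178,295), is the decoy. Scrapers: the one with the yellow handle in the grey rest at (150,195) is meant, and the green one at (98,232) is not. The pad is at (373,191).

```bash
python3 - <<'E'
from h import *
for n in('top','scene'):
    c=np.load('/tmp/%s.npz'%n); P=np.load('/tmp/P%s.npy'%n); im=c['image']; hsv=cv2.cvtColor(im,cv2.COLOR_BGR2HSV); H,S,V=[hsv[...,i].astype(int) for i in range(3)]
    X,Y,Z=P[...,0],P[...,1],P[...,2]
    print(n,'table z',np.median(Z[(H>65)&(H<85)&(S>100)&(V<120)]))
    masks={'orange':(H>8)&(H<20)&(S>180)&(V>150),'pink':((H<8)|(H>168))&(S>60)&(S<170)&(V>150),'blue':(H>105)&(H<122)&(S>150)&(V>90),'yellow':(H>21)&(H<33)&(S>150)&(V>150),'grey':(S<40)&(V>90)&(V<180),'black':(V<45)}
    for k,m in masks.items():
        nl,l,st,_=cv2.connectedComponentsWithStats(m.astype(np.uint8))
        for i in range(1,nl):
            if st[i,4]<(25 if k=='yellow' else 60): continue
            q=P[(l==i)&(Z>-20)]
            if len(q)<20 or abs(np.median(q[:,1]))>500 or np.median(q[:,0])>900: continue
            zm=np.percentile(q[:,2],80); t=q[abs(q[:,2]-zm)<6]
            if len(t)<10: continue
            r=cv2.minAreaRect(t[:,:2].astype(np.float32))
            print(k,st[i,:4],'ztop %.0f n%d'%(zm,len(t)),'mean',np.round(t.mean(0)),'rect',np.round(r[0],1),np.round(r[1]),round(r[2],1))
im=np.load('/tmp/top.npz')['image']
a=cv2.resize(im[100:240,225:415],(570,420),interpolation=3);b=cv2.resize(im[165:265,60:200],(588,420),interpolation=3)
cv2.imwrite('pics/crop1.png',cv2.resize(np.hstack([a,b]),(800,290)))
E
```

```text
top table z 0.46838135553298343
orange [250 116  62  65] ztop 79 n244 mean [626. -48.  78.] rect [624.  -38.7] [149. 165.] 81.3
orange [275 139  14  16] ztop 109 n17 mean [623. -46. 111.] rect [626.2 -41.4] [32. 24.] 51.1
orange [136 246  89  99] ztop 23 n220 mean [271. 282.  21.] rect [238.9 247.6] [236. 219.] 5.7
orange [168 285  21  21] ztop 71 n24 mean [234. 259.  72.] rect [235.1 257.1] [44. 25.] 24.7
pink [337 155  70  74] ztop 15 n3781 mean [ 509. -295.   13.] rect [ 509.7 -295.2] [180. 193.] 81.9
blue [246 177  57  49] ztop 9 n1445 mean [487. -19.   7.] rect [488.5 -15.9] [143. 113.] 81.8
blue [131 190  43  11] ztop 51 n185 mean [508. 312.  49.] rect [509.4 317.1] [ 25. 111.] 0.9
yellow [314  91  32  31] ztop 24 n347 mean [ 755. -185.   23.] rect [ 756.  -184.2] [88. 88.] 7.3
yellow [140 189  19   8] ztop 97 n111 mean [510. 316.  96.] rect [510.6 316.3] [46. 19.] 89.3
yellow [161 248  62  92] ztop 24 n3559 mean [233. 209.  23.] rect [240.6 224.2] [229. 165.] 5.1
grey [  0   0 512  49] ztop 1404 n91 mean [ 352.   49. 1404.] rect [352.1  48.8] [0. 0.] 0.0
grey [315  57 106  11]
[... 2351 characters left out ...]
. -494.  380.] rect [ 182.7 -497.1] [34. 68.] 57.8
black [361   0   7  19] ztop 569 n21 mean [177.  23. 568.] rect [174.1  20.4] [18.  9.] 51.9
black [365  24   6  24] ztop 505 n18 mean [172.  44. 505.] rect [171.3  44. ] [ 9. 10.] 10.3
black [368  53   6  23] ztop 430 n20 mean [167.  68. 430.] rect [167.  68.] [10. 13.] 26.0
black [371  81   7  33] ztop 347 n18 mean [160.  95. 347.] rect [161.   95.3] [ 7. 13.] 55.8
black [326 106  34  34] ztop 249 n74 mean [225.  61. 249.] rect [225.5  60.3] [ 11. 101.] 12.7
black [209 189  10   9] ztop 108 n26 mean [631. -23. 107.] rect [630.9 -23.7] [12. 26.] 54.3
black [367 199  15  15] ztop 63 n37 mean [254. 260.  63.] rect [252.  260.6] [14. 40.] 48.5
```

View pics/crop1.png

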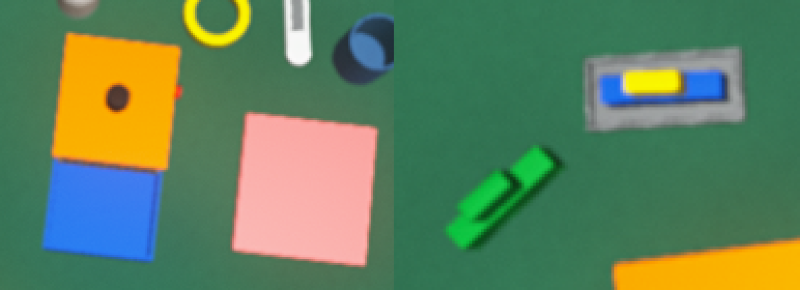

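The crop confirms the small orange cover with its black knob on the nest, and the yellow-handled blue scraper in the grey rest. Next I'll refine both with the wrist camera.

```bash
cat >> h.py <<'E'
def q(yawdeg):
    y=np.radians(yawdeg)/2; return np.array([0,np.cos(y),np.sin(y),0])
def wgrab(tag):
    s=bot.read_state(); c=dict(bot.read_camera('wrist'))
    T=np.eye(4); t=s['tool_rot']; T[:3,:3]=R.from_quat(t[[1,2,3,0]]).as_matrix(); T[:3,3]=s['ee_pos']
    M=T@np.array(c['mount']); c['eye']=M[:3,3]; c['attitude']=M[:3,:3]
    P=cloud(c); np.savez('/tmp/w_%s.npz'%tag,image=c['image'],P=P); return c,P
def hsvm(im,h0,h1,s0=150,v0=90,s1=256,v1=256):
    h=cv2.cvtColor(im,cv2.COLOR_BGR2HSV).astype(int); H,S,V=h[...,0],h[...,1],h[...,2]
    return (H>=h0)&(H<=h1)&(S>s0)&(S<s1)&(V>v0)&(V<v1)
def rects(P,m,z0,z1,amin=60):
    m=m&(P[...,2]>z0)&(P[...,2]<z1); nl,l,st,_=cv2.connectedComponentsWithStats(m.astype(np.uint8)); o=[]
    for i in range(1,nl):
        if st[i,4]<amin: continue
        t=P[l==i]; r=cv2.minAreaRect(t[:,:2].astype(np.float32)); o.append((st[i].tolist(),t.mean(0).round(1).tolist(),np.round(r[0],1).tolist(),np.round(r[1],1).tolist(),round(r[2],1)))
    return o
E
python3 - <<'E'
from h import *
bot.move_to([600,-35,400],q(81.5))
c,P=wgrab('nest'); cv2.imwrite('pics/w_nest.png',c['image']); print(c['mount'])
im=c['image']
print('slab',*rects(P,hsvm(im,8,20),70,95,300),sep='\n'); print('knob',*rects(P,P[...,2]>0,105,130,100),sep='\n'); print('blue',*rects(P,hsvm(im,100,125),-5,45,300),sep='\n')
print(bot.read_state()['clock'],bot.read_state()['ee_pos'])
E
```

```text
[[-9.58764182e-05 -9.63603112e-01 -2.67336927e-01  6.70484550e+01]
 [ 9.99999862e-01  4.56065923e-05 -5.23021869e-04  6.56409664e-01]
 [ 5.16177827e-04 -2.67336941e-01  9.63602975e-01 -1.23209459e+02]
 [ 0.00000000e+00  0.00000000e+00  0.00000000e+00  1.00000000e+00]]
slab
([215, 112, 106, 93, 7449], [638.5, -34.9, 76.5], [624.4, -37.6], [148.1, 162.3], 81.6)
knob
([359, 101, 26, 32, 456], [776.4, 8.2, 112.7], [780.4, 7.9], [44.0, 34.4], 79.9)
([258, 153, 22, 21, 360], [624.4, -36.8, 112.3], [624.4, -36.9], [29.8, 30.9], 82.5)
blue
([148, 114, 69, 84, 4898], [478.0, -15.1, 8.9], [473.7, -18.7], [153.3, 124.3], 81.6)
2.525 [599.92479638 -35.78468351 399.82871703]
```

View pics/w_nest.png

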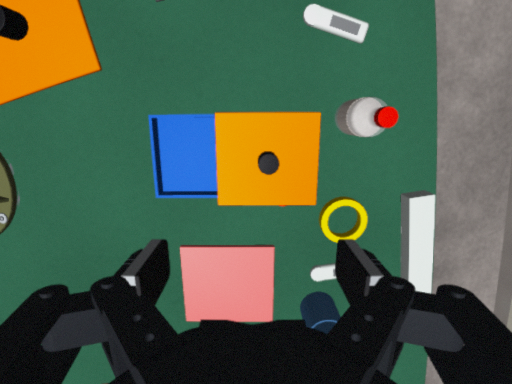

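The wrist view shows the knob at (268,163), which works out to (624.4,-36.9) with its top at z≈113, as expected. The bottle (365,117) stays clear.

```bash
python3 - <<'E'
from h import *
Q=q(81.6)
bot.move_gripper(65,grip_force=40)
bot.move_to([624.4,-36.9,150],Q)
bot.servo_line([624.4,-36.9,101],Q,speed=100)
bot.move_gripper(20,grip_force=60)
s=bot.read_state(); print('grip',s['grip_width'],s['grip_force'],s['ee_pos'],s['ft_force'])
bot.servo_line([624.4,-36.9,125],Q,speed=60)
bot.servo_line([624.4,-36.9,175],Q,speed=120); bot.dwell(.3)
s=bot.read_state(); print('lift',s['grip_width'],s['grip_force'],s['ee_pos'],s['ft_force'])
if s['grip_width']>26:
    bot.servo_line([510,-294,175],Q,speed=180)
    bot.servo_line([510,-294,62],Q,speed=100); bot.dwell(.2)
    print('touch',bot.servo_line([510,-294,46],Q,speed=20,until_force=2.5)); s=bot.read_state(); print(s['ee_pos'],s['ft_force'],s['clock'])
E
```

```text
grip 30.584033754940627 59.586387276649475 [624.7861133  -36.93844539 101.89516244] [-1.15540593  0.75502598  5.81830011]
lift 30.67867855383157 59.60874617099762 [624.23676019 -36.912045   174.36397454] [ 0.78282001 -0.31504684 -3.2787421 ]
touch True
[ 509.97076076 -293.97621353   51.91582084] [-1.13186474  0.25305327  5.21244238] 10.0583
```

```bash
python3 - <<'E'
from h import *
Q=q(81.6)
bot.servo_line([510,-294,50.8],Q,speed=20)
bot.move_gripper(70); bot.dwell(.1)
bot.servo_line([510,-294,170],Q,speed=200)
bot.move_to([600,-60,350],Q)
c,P=wgrab('nest2'); im=c['image']; cv2.imwrite('pics/w_nest2.png',im)
print('lid',*rects(P,hsvm(im,8,20),15,45,300),sep='\n')
print('white',*rects(P,hsvm(im,0,180,-1,170,60),35,75,20),sep='\n')
print('housing',*rects(P,P[...,2]>0,60,78,100),sep='\n')
bot.move_to([510,300,350],q(90))
c,P=wgrab('scr'); im=c['image']
print('handle',*rects(P,hsvm(im,21,33),80,110,40),sep='\n'); print('rest',*rects(P,hsvm(im,0,180,-1,60,60,200),10,25,100),sep='\n'); print('block',*rects(P,hsvm(im,100,125),40,60,100),sep='\n')
print(bot.read_state()['clock'])
E
```

```text
lid
([0, 0, 81, 77, 4696], [300.2, 185.0, 21.3], [290.6, 193.4], [148.6, 103.0], 4.6)
([179, 257, 90, 71, 5117], [515.5, -284.6, 26.8], [510.5, -294.8], [150.9, 163.0], 81.4)
white
([209, 94, 117, 103, 1721], [646.2, -33.2, 69.5], [624.3, -37.7], [144.8, 159.5], 81.7)
([248, 112, 26, 21, 258], [621.7, -0.6, 52.5], [622.0, -4.5], [36.4, 24.7], 6.0)
([218, 117, 25, 20, 246], [575.3, -0.5, 53.2], [573.2, -4.1], [24.7, 36.6], 63.9)
([218, 155, 24, 20, 220], [564.1, -56.1, 53.5], [561.1, -59.6], [25.9, 35.6], 53.2)
([252, 155, 21, 20, 220], [611.8, -64.7, 53.5], [608.7, -67.4], [25.1, 35.5], 41.6)
([426, 201, 9, 8, 21], [881.8, -172.9, 35.6], [881.8, -172.7], [8.7, 15.0], 56.6)
([444, 207, 10, 8, 20], [915.6, -188.3, 35.4], [915.3, -188.6], [15.3, 10.2], 51.3)
([426, 228, 11, 9, 21], [886.7, -223.2, 35.7], [886.8, -222.1], [12.9, 16.7], 61.2)
([438, 233, 14, 8, 36], [913.1, -236.9, 35.5], [911.4, -236.0], [13.3, 24.3], 80.8)
([428, 237, 19, 12, 42], [897.5, -245.3, 35.6], [897.5, -243.5], [19.0, 28.2], 43.3)
([443, 260, 7, 9, 20], [915.2, -289.9, 35.4], [916.5, -289.7], [10.3, 16.8], 17.7
[... 170 characters left out ...]
)
([209, 94, 117, 103, 2127], [646.3, -36.2, 68.5], [624.3, -37.7], [144.8, 159.5], 81.7)
([212, 298, 19, 17, 236], [510.8, -294.0, 62.6], [510.8, -294.6], [31.2, 31.0], 79.9)
handle
([245, 136, 14, 37, 495], [510.1, 318.8, 94.3], [510.0, 318.4], [17.6, 48.5], 0.2)
rest
([382, 42, 19, 67, 270], [726.2, 432.9, 14.5], [726.5, 431.5], [98.0, 7.1], 81.4)
([229, 98, 47, 95, 841], [510.2, 323.3, 17.0], [511.8, 320.7], [69.6, 149.6], 2.5)
([390, 229, 27, 18, 238], [784.0, 158.6, 12.1], [784.0, 158.7], [17.9, 50.4], 64.6)
block
([243, 113, 17, 25, 380], [509.3, 357.5, 48.4], [509.3, 355.7], [34.5, 23.8], 89.8)
([245, 172, 16, 16, 225], [511.6, 272.4, 48.4], [511.3, 273.6], [23.3, 23.8], 0.4)
14.2833
```

View pics/w_nest2.png

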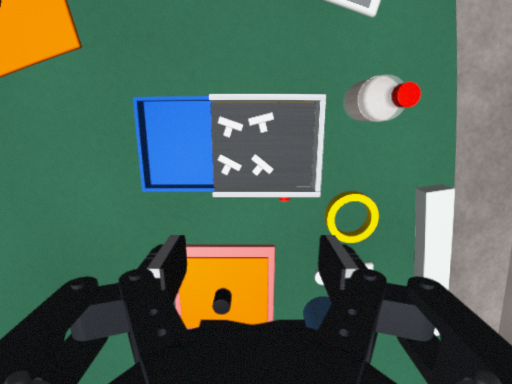

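The cover lies on the pad, within 1 mm of its middle. The nest is open, with four chips at (230,126), (262,121), (229,164) and (262,164) clear of the walls, and their tops at z≈53 put the plate at about 44. Next is the scraper.

```bash
cat >> h.py <<'E'
ST=np.array([624.3,-37.7]); YS=np.radians(-8.3)
def st(x,y,z): c,s=np.cos(YS),np.sin(YS); return [ST[0]+c*x-s*y,ST[1]+s*x+c*y,z]
def fz(n=8):
    o=[]
    for _ in range(n): bot.dwell(.03); o.append(bot.read_state()['ft_force'])
    return np.mean(o,0)
E
python3 - <<'E'
from h import *
Q=q(90.5)
bot.move_gripper(50)
bot.move_to([510,318.5,130],Q)
bot.servo_line([510,318.5,75],Q,speed=100)
bot.move_gripper(10,grip_force=90)
s=bot.read_state(); print(s['grip_width'],s['grip_force'],s['ee_pos'])
bot.servo_line([510,318.5,200],Q,speed=180)
bot.move_to(st(46,0,200),q(81.7))
bot.servo_line(st(46,0,126),speed=120); bot.dwell(.3)
f0=fz(); print('air',f0)
print(bot.servo_line(st(46,0,106),speed=10,until_force=3.5))
s=bot.read_state(); f=fz(); print('press',f-f0,s['ee_pos'],s['grip_width'],s['clock'])
np.save('/tmp/f0.npy',f0)
E
```

```text
18.867743127841397 88.307865858078 [510.38999161 318.70852305  75.86281104]
air [ 0.05046401 -0.02113184 -1.6221585 ]
True
press [ 1.97551983 -0.53128439  3.77764552] [669.7809462  -44.36277116 112.97881686] 19.26793505492318 21.4667
```

```bash
python3 - <<'E'
from h import *
f0=np.load('/tmp/f0.npy'); z=bot.read_state()['ee_pos'][2]
for _ in range(4):
    F=(fz()-f0)[2]; print(round(z,2),round(F,2))
    if F>4.7: break
    z-=min(1,.8*(5.2-F)*1.1); bot.servo_line(st(46,0,z),speed=10)
    z=bot.read_state()['ee_pos'][2] if False else z
c,P=wgrab('press'); print(bot.read_state()['ee_pos'])
for x in range(36,-96,-12):
    bot.servo_line(st(x,0,z),speed=50)
    F=bot.read_state()['ft_force']-f0; print(x,F.round(1),bot.read_state()['ee_pos'][2].round(2))
    if x>-75:
        if F[2]>7: z+=.8
        elif F[2]<3.8: z-=.6
print(bot.read_state()['clock'],z)
E
```

```text
112.82 3.91
111.82 4.54
111.24 4.89
[669.79068144 -44.31693977 111.24604278]
36 [-2.1 -0.1  4.8] 111.39
24 [-3.2  0.3  5.2] 111.21
12 [-2.9  0.4  5.7] 111.18
0 [-2.7  0.5  5.3] 111.15
-12 [-2.6  0.7  5.2] 111.17
-24 [-2.6  1.   5.4] 111.13
-36 [-2.8  0.3  5.3] 111.19
-48 [-2.9  0.4  5.3] 111.11
-60 [-3.7  0.6  6.6] 111.14
-72 [-2.6  0.8  6. ] 111.12
-84 [-2.7  0.2  6. ] 111.11
27.35 111.23726639382838
```

```bash
python3 - <<'E'
from h import *
bot.servo_line(st(-100,0,111.3),speed=60)
bot.servo_line(st(-100,0,200),speed=120)
bot.move_to(st(-20,-40,350),q(81.7))
c,P=wgrab('after'); im=c['image']; cv2.imwrite('pics/after.png',im)
ch=[r for r in rects(P,hsvm(im,0,180,-1,150,60),0,65,20) if abs(r[1][0]-550)<170 and abs(r[1][1]+20)<110]
for r in ch:
    d=np.array(r[2])-ST; c_,s_=np.cos(YS),np.sin(YS); print(r[0],r[1],r[3],'st',(c_*d[0]+s_*d[1]).round(1),(-s_*d[0]+c_*d[1]).round(1))
print(bot.read_state()['clock'],bot.read_state()['grip_width'])
E
```

```text
[287, 90, 33, 1, 33] [682.7, 19.6, 60.5] [0.3, 44.1] st 49.4 65.1
[201, 95, 10, 24, 137] [538.0, 20.4, 18.8] [8.8, 35.4] st -93.9 44.7
[182, 100, 18, 23, 210] [511.2, 16.5, 13.4] [35.5, 23.9] st -116.5 36.0
[182, 136, 19, 37, 371] [499.7, -50.9, 16.0] [59.7, 29.6] st -119.5 -31.1
29.4417 18.941709562507626
```

View pics/after.png

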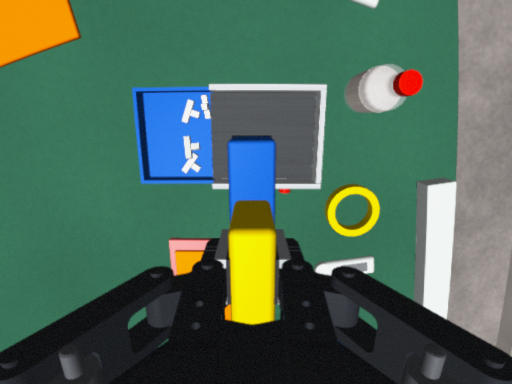

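All four chips are in the blue tray, at (190,110), (206,107), (190,148) and (191,163), and the plate is bare. Now I'll return the scraper, then check the chip near the edge.

```bash
python3 - <<'E'
from h import *
Q=q(91.5); X,Y=511,319.5
bot.move_to([X,Y,200],Q)
bot.servo_line([X,Y,90],Q,speed=120); bot.dwell(.2)
print(bot.servo_line([X,Y,71],Q,speed=15,until_force=3),bot.read_state()['ee_pos'])
bot.move_gripper(50); bot.dwell(.1)
bot.servo_line([X,Y,170],Q,speed=150)
bot.move_to([500,290,350],q(90))
c,P=wgrab('scr2'); im=c['image']
print('handle',*rects(P,hsvm(im,21,33),80,110,40),'block',*rects(P,hsvm(im,100,125),40,60,100),sep='\n')
bot.move_to([470,-15,330],q(81.7))
c,P=wgrab('tray'); im=c['image']
m=hsvm(im,0,180,-1,150,60)&(P[...,2]<45)
nl,l,s_,_=cv2.connectedComponentsWithStats(m.astype(np.uint8))
for i in range(1,nl):
    t=P[l==i]
    if len(t)<20 or abs(t[:,0].mean()-500)>80 or abs(t[:,1].mean()+20)>90: continue
    d=t[:,:2]-ST; a=np.c_[np.cos(YS)*d[:,0]+np.sin(YS)*d[:,1],-np.sin(YS)*d[:,0]+np.cos(YS)*d[:,1],t[:,2]]
    print(s_[i],a.min(0).round(1),a.max(0).round(1),a.mean(0).round(1))
cv2.imwrite('pics/tray.png',cv2.resize(im[40:240,130:380],(750,600)))
print(bot.read_state()['clock'])
E
```

```text
True [511.02303478 319.45575402  75.85660497]
handle
([254, 129, 15, 37, 510], [511.4, 319.1, 94.3], [511.5, 318.8], [18.7, 48.0], 1.1)
block
([251, 105, 17, 49, 400], [509.1, 356.5, 48.6], [509.8, 340.2], [23.5, 69.3], 0.7)
([253, 165, 16, 17, 241], [512.4, 273.9, 48.6], [512.5, 274.9], [23.1, 25.6], 0.0)
[288 122   9  24 148] [-101.1   26.7    2.9] [-86.1  62.2  30.2] [-94.4  45.6  17.6]
[267 126  19  24 213] [-132.4   21.     2.5] [-104.6   56.1   15.4] [-120.    37.7   13. ]
[263 163  21  37 376] [-137.7  -59.2    3.5] [-106.8   -0.5   25.9] [-122.1  -30.3   16. ]
36.5083
```

View pics/tray.png

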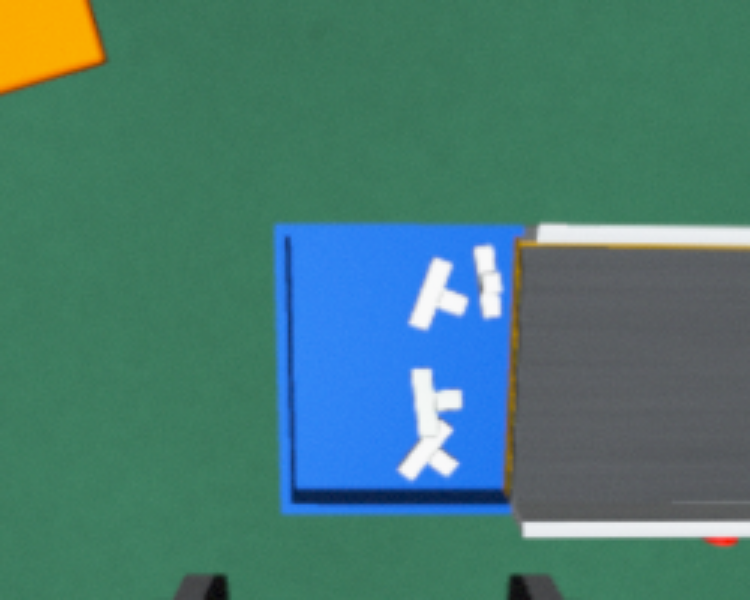

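The enlarged tray view shows all four chips inside the blue tray. One at (487,282) stands on edge, spanning station x -101 to -86 with its top at z = 30, which is within limits.

```bash
python3 -c "
from rig import bot
print(bot.finish_job())"
```

```text
the job is handed in; nothing more can be done
None
```

I handed the job in at about 37 s on the robot's clock; it returned no verdict. By my last measurements the cover is on the pad, all four trimmings are in the tray (one standing on edge, within limits), and the scraper stands in its rest.

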